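Seat a lens barrel in a spring-loaded V gauge and hold it at preload

ROBOT

A 7-joint arm with a two-finger parallel gripper is mounted at the origin on a cart in front of the work surface, level with it; the furniture and walls round the work are solid. World frame = base frame: x ahead of the robot, y to its left, z up, the work surface at z = 0. Lengths are in m, angles in rad, forces in N, time in s.
With the tool pointing down it reaches from about 0.4 to 0.85 m from the base axis. Payload 10.4 kg.
Tool frame: the origin (TCP) lies on the mounting face of the last link; the fingertips stand 173 mm ahead of it and the grasp point (between the pads) lies 155 mm ahead of it (grip_point_offset is the distance from the TCP to the grasp point, in m); z points along the fingers, y is the line along which they close (so a half turn about z gives the same grasp; the last joint's range is limited). The gripper opens to 85 mm and grips with 20 to 120 N. Pads are 22 mm wide; open, the fingers measure 114 mm over their backs; the gripper's body (76 mm by 85 mm) begins 54 mm behind the grasp point. The pads swing forward as they close: fully open they stand 13 mm farther back than shut.
Start: joints at [1.268, 0.332, -0.065, 1.46, 0.022, 1.35, -0.088], TCP at [0.173, -0.601, 0.405] pointing down, gripper open.
Joint ranges: [-2.6, 2.6], [-0.5, 2.12], [-1.47, 1.34], [0.16, 2.42], [-1.27, 4.41], [0.06, 2.06], [-2.6, 2.6]. Speed limits (rad/s): [2.22, 2.22, 2.79, 2.79, 3.14, 3.14, 3.14].

INTERFACE

Orientations are given as a rotation vector (axis times angle).
In Python, from cell import * gives the robot as it stands. Calls block until the motion is done:
- movep(position, orientation): joint-space move of the TCP to a pose.
- servo_line(position, orientation=None, feed=0.15, until_force=None): straight line of the TCP; orientation=None keeps the orientation; feed is the mean speed in m/s. With until_force (N) it stops when the force on the tool has changed by that much, and returns True; else False.
- set_joints(angles): joint-space move.
- gripper_open() and close(grasp_force=None): open the fingers fully, or close them until they stop; grasp_force is the grip in N (None keeps the last).
- wait(seconds).
- ik(position, orientation): joint angles nearest the present ones, or None.
- get_obs(): the state.
- snapshot(name): name is "side" or "top" or "wrist"; returns (picture, depth): 480x640x3 uint8, red, green, blue; 480x640 float32, m along the optical axis (not along the pixel's ray), 0 where there is no reading.
- camera_info(name): a dict with "fx", "fy", "cx", "cy" (pixels), "R" (3x3) and "t" (3): a world point X has camera coordinates R X + t. Camera axes: x right, y down, z forward; pixel columns grow to the right and rows downward; lengths in m; the calibration is good to about 2 mm. A picture is of the moment at which its call begins: read the wrist's pose just before it. camera_info takes no time and is no camera call; for the wrist camera it gives the pose at the moment of the call.
A pose or a line that the arm cannot do raises Unreachable and nothing moves.
- job_done(): hands the job in; it is judged then, once.
The state is a dict: "time_s": time; "qpos": joint angles; "dq": joint speeds; "tau": joint torques, N m; "tcp_pos": TCP position; "ee_rot": TCP orientation; "contact_force": force on the tool from outside, world axes, zero at the start; "ft_torque": the same for the moment, N m; "opening": finger opening in m; "gripper_force": force on a finger pad.
Only numpy, scipy, OpenCV 4.12 (cv2) and the standard library are available. Lean on these libraries where they do the work, as an engineer would, in place of code of your own. Each camera call takes 0.05 s, during which the arm holds its last target. There are 200 camera calls.

TASK

Take the black lens barrel out of the orange rest and lay it in the steel V of the spring-loaded gauge, centred along the V, lens glass (yellow ring) toward the side of the gauge away from the white scale plate. Then press on it from above so that it bears on both flanks of the V and the red pointer stands in the green band of the scale (V sunk about 11 mm, without ever bottoming the spring), and finish while still pressing: do not let go. Leave the measuring tools and parts lying around where they are.

Things in the scene. Friction and masses are not known exactly. Their poses are not given: they have to be found in the camera images.
- barrel: loose black cylinder, 34 mm diameter, 110 mm long, 0.11 to 0.18 kg; origin at its centre, on the cylinder axis; its y axis runs along the cylinder toward the lens glass (its x and z axes turn as it rolls). A yellow ring 5 mm wide lies 45 to 50 mm from the centre toward the glass; fine bright rings mark the other end. At the start it lies in the rest. Easily gripped across its middle from above.
- glass_end (a point): centre of the barrel's lens end face (blue glass), 55 mm from the barrel's centre along its y axis
- rest: orange plastic storage rest, fixed, 76 x 100 mm, 47 mm high; origin at the centre of its underside, on the table. The barrel lies along the rest's y axis in two square notches (38 mm wide) at y = -38 and +38 mm, each 12 mm thick; notch floor at z = 28 mm, so the barrel's axis is at 45 mm height. Between the notched walls (|y| below 32 mm) there is only the 6 mm thick base plate, so fingers fit on both sides of the barrel's middle.
- gauge: fixed gauge, dark steel base 100 x 124 x 12 mm; origin at the centre of its underside, on the table; the V runs along its y axis. White scale plate with a green band at its (-x, -y) corner (x = -44, y = -50 mm, up to z = 72 mm); so the barrel's glass must point to the gauge's +y. The red pointer rides on the carriage, in front of the scale.
- vee_seat (a point): point in the middle of the V (moves with the sprung carriage, axes parallel to the gauge's): where the barrel's centre lies when it is seated on both flanks and centred; 84 mm above the table while unloaded. The 90 degree V consists of two 16 mm wide saddles, at y = -42 to -26 and +26 to +42 mm; the V's mouth is 41 mm wide, 3.5 mm below this point. Between the saddles (52 mm) there is room for fingers down to the aluminium carriage plate, 36 mm below this point.
- carriage (a joint): how far the V carriage is pressed straight down, in m: 0 unloaded, 0.020 bottomed. It does not move sideways. It stays at 0 under the barrel's weight, begins to sink at about 2.5 N of added push and then needs 1 N per mm (about 13 N at 11 mm). The green band is 0.007 to 0.015. It springs back when released.
- ring_gauge: bystander: loose steel ring 64 mm across, 20 mm high; origin under its centre
- turned_part_1: bystander: loose turned aluminium bush with flange, 48 mm across, 28 mm high; origin under its centre
- vee_block: bystander: small plain steel vee block 34 x 45 x 36 mm lying loose at the back, not used in this job; origin under its centre
- caliper: bystander: loose digital caliper 70 x 235 x 17 mm at the back; origin under its centre
Things that resemble listed ones, but are neither listed nor needed, are in the scene too. Of the things like the barrel, leave any that is pink or turquoise; of the rest the smaller one is meant.

How it is judged:
By the outcome, as a careful person would: the job done as asked, in the order asked, and still so for the second after the job is handed in, while the arm keeps its last pose, push and grip.
It also fails if it takes over 48 s, if anything falls off the work surface, if the arm or the gripper's body presses on something with over 40 N, if the wrist force passes 120 N, or if a joint passes its speed limit or range.

## Working session

There is one attempt and no reset: what is moved stays moved. The work goes in short steps, each a Python script; the robot and the scene stay as the last script left them, time stands still between calls to the robot, and variables do not carry over. Pictures are saved under pics/ and viewed, at most 10 in all, crops included, and the job is handed in when it is done.

```bash
mkdir -p pics; ls; python3 - <<'E'
from cell import *
import cv2,numpy as np
for n in("top","side"):
    p,d=snapshot(n); cv2.imwrite(f"pics/{n}0.png",p[:,:,::-1]); np.save(f"{n}0.npy",d)
    print(n,camera_info(n))
o=get_obs();print(o["time_s"],o["tcp_pos"],o["ee_rot"],o["contact_force"])
E
```

```text
pics
top {'fx': 522.5526698880038, 'fy': 522.5526698880038, 'cx': 320.5003142971254, 'cy': 243.07207627383536, 'R': array([[ 2.05139688e-02, -9.99789487e-01,  3.98281626e-04],
       [-9.95828400e-01, -2.04681170e-02, -8.89204896e-02],
       [ 8.89099228e-02,  1.42749200e-03, -9.96038648e-01]]), 't': array([-0.15639622,  0.58742324,  1.54328429])}
side {'fx': 438.5899056661005, 'fy': 438.5899056661005, 'cx': 313.91038651401436, 'cy': 239.34600747391607, 'R': array([[ 0.99605402, -0.08676778, -0.01864784],
       [-0.06682106, -0.59492719, -0.80099724],
       [ 0.05840665,  0.79908259, -0.59837754]]), 't': array([-0.60021597,  0.01650936,  1.32939773])}
0.1 [ 0.17255499 -0.60058893  0.40401036] [-3.10970479e+00 -4.37851157e-01  3.92623226e-04] [-0.84817735  0.21454967  0.17695942]
```

View pics/top0.png

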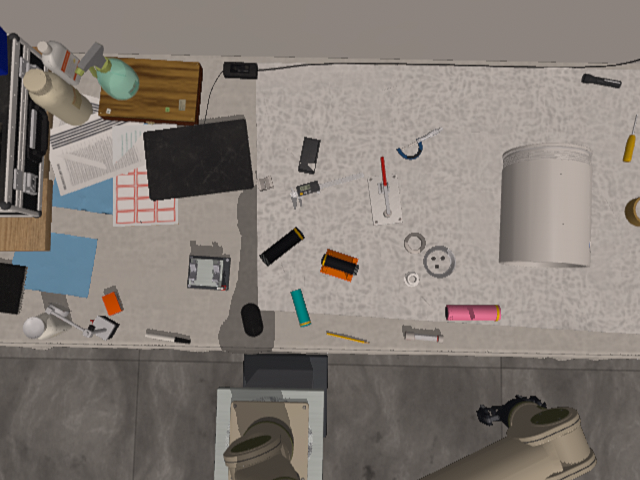

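View pics/side0.png

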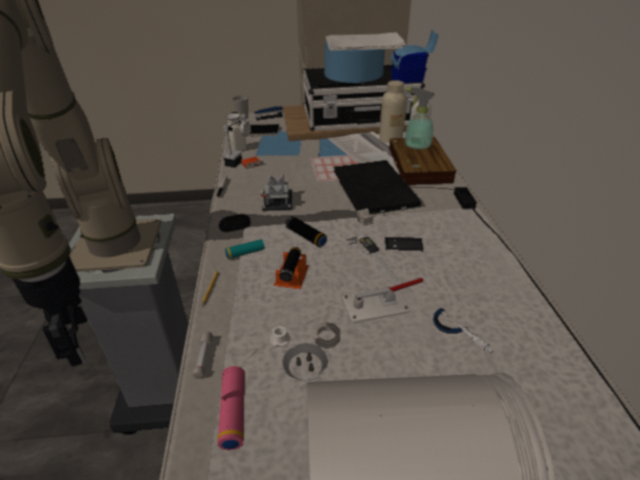

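The top view shows two black barrels: one lying loose at (282,246), larger, and one in the orange rest at (340,264), smaller. The turquoise (301,308) and pink (473,313) ones are ruled out. The one in the rest fits: it is smaller and lies in the rest. The gauge is at (209,272). Next is one enlarged crop to confirm, along with rough positions.

```bash
cat > h.py <<'E'
from cell import *
import cv2,numpy as np
from scipy.spatial.transform import Rotation as Ro
def world(ci,u,v,d):
    c=np.array([(u-ci["cx"])/ci["fx"]*d,(v-ci["cy"])/ci["fy"]*d,d*np.ones_like(d*1.0)]); return ci["R"].T@(c.T-ci["t"]).T
def cast(ci,u,v,z):   # pixel ray onto plane z
    r=ci["R"].T@np.array([(u-ci["cx"])/ci["fx"],(v-ci["cy"])/ci["fy"],1]); c=-ci["R"].T@ci["t"]
    return c+r*(z-c[2])/r[2]
def down(yaw): # tool z down, tool y axis along world angle yaw
    y=np.array([np.cos(yaw),np.sin(yaw),0]); z=np.array([0,0,-1.]); x=np.cross(y,z)
    return Ro.from_matrix(np.c_[x,y,z]).as_rotvec()
E
python3 - <<'E'
from h import *
p=cv2.imread("pics/top0.png");ci=camera_info("top")
cv2.imwrite("pics/crop0.png",cv2.resize(p[220:305,180:370],None,fx=4.2,fy=4.2,interpolation=cv2.INTER_CUBIC))
for n,u,v,z in(("rest",340,264,.05),("loose",282,246,.02),("gauge",209,272,.06)): print(n,cast(ci,u,v,z))
o=get_obs();c=camera_info("wrist");T=Ro.from_rotvec(o["ee_rot"]).as_matrix()
print("cam in tool",T.T@(-c["R"].T@c["t"]-o["tcp_pos"]),"\n",T.T@c["R"].T,c["fx"])
E
```

```text
rest [ 0.52765442 -0.20306569  0.05      ]
loose [ 0.57982208 -0.02846714  0.02      ]
gauge [0.49589444 0.17984914 0.06      ]
cam in tool [ 0.06622746 -0.00038932  0.03201638] 
 [[ 4.58936748e-04 -9.65078099e-01 -2.61961931e-01]
 [ 9.99999604e-01  2.43240187e-04  8.55814385e-04]
 [-7.62208050e-04 -2.61962220e-01  9.65077828e-01]] 414.612995530114
```

View pics/crop0.png

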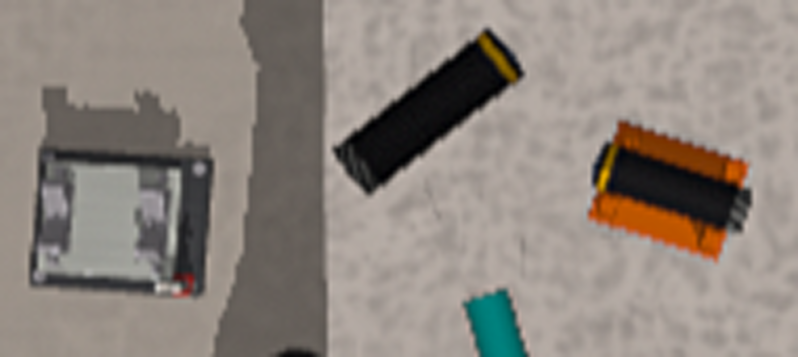

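The crop confirms it. The barrel in the rest has its yellow ring at its left end (605,170), so the glass points to about world +y. On the gauge, the scale and pointer are at lower right (180,285), the -x,-y corner, so gauge yaw is about 0. Next: wrist close-ups of both.

```bash
python3 - <<'E'
from h import *
for yaw in(0,np.pi):
    q=[ik(p,down(yaw)) for p in ([.53,-.2,.2],[.496,.18,.24],[.53,-.17,.43],[.5,.21,.46])]; print(yaw,[None if a is None else np.round(a,2) for a in q])
s=0
for n,P in(("rest",[.528,-.173,.43]),("gauge",[.496,.21,.47])):
    movep(P,down(0)); wait(.3); c=camera_info("wrist"); p,d=snapshot("wrist")
    cv2.imwrite(f"pics/w_{n}.png",p[:,:,::-1]); np.savez(f"w_{n}.npz",d=d,**c)
    print(n,get_obs()["time_s"],get_obs()["tcp_pos"])
a=[cv2.imread(f"pics/w_{n}.png") for n in("rest","gauge")]
cv2.imwrite("pics/w.png",cv2.resize(np.vstack(a),(533,800)) if 0 else np.vstack([cv2.resize(i[:, :],(400,300)) for i in a]))
E
```

```text
0 [array([ 0.76,  0.48, -0.58,  1.8 ,  0.31,  0.96,  0.05]), array([ 0.44,  0.5 , -1.05,  1.86,  0.49,  1.08, -0.8 ]), array([ 0.79,  0.23, -0.65,  1.58,  0.14,  1.38,  0.12]), array([ 0.41,  0.27, -1.06,  1.55,  0.24,  1.46, -0.66])]
3.141592653589793 [array([-0.59,  0.75,  1.16,  1.87, -0.78,  1.08, -2.26]), array([ 0.56,  0.62, -1.24,  1.85,  0.65,  1.15,  2.23]), array([-0.8 ,  0.36,  1.29,  1.65, -0.35,  1.39, -2.6 ]), array([ 0.53,  0.34, -1.24,  1.55,  0.32,  1.48,  2.42])]
rest 2.4583 [ 0.5279468  -0.17324538  0.42996366]
gauge 4.25 [0.49616913 0.20964385 0.46993288]
```

View pics/w_rest.png

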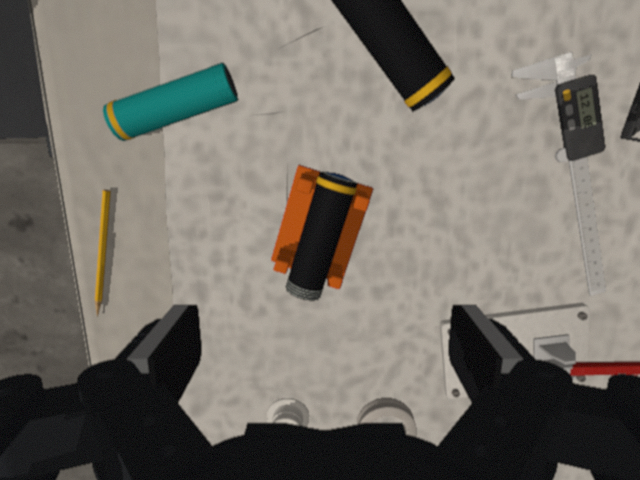

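View pics/w_gauge.png

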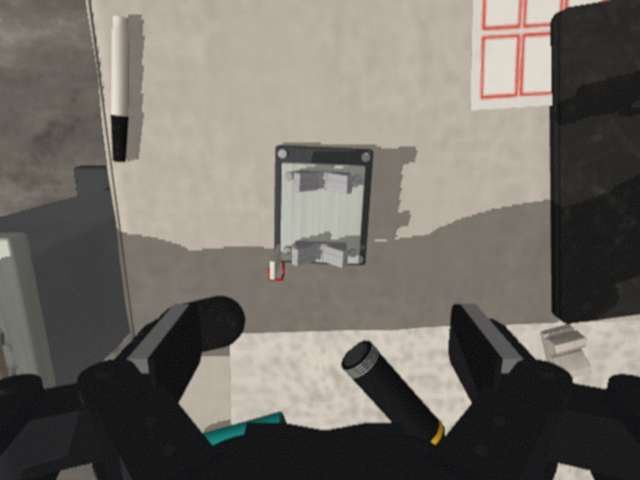

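Wrist view 1: the target barrel in the orange rest, yellow ring/glass at (336,180), ringed end at (303,293). View 2: gauge base corners at about (278,148), (372,150), (365,263), saddles at (320,181) and (319,253), scale/pointer at (276,270). Now I'll measure both with depth.

```bash
python3 - <<'E'
from h import *
def load(n,box):
    f=np.load(f"w_{n}.npz");img=cv2.imread(f"pics/w_{n}.png");u0,u1,v0,v1=box
    v,u=np.mgrid[v0:v1,u0:u1];d=f["d"][v0:v1,u0:u1]
    P=world(f,u.ravel(),v.ravel(),d.ravel()); return P.T,img[v0:v1,u0:u1].reshape(-1,3).astype(int),d.ravel()>0,f
def rect(n,X):
    (c,s,a)=cv2.minAreaRect((X[:,:2]*1000).astype(np.float32)); print(n,len(X),np.round(c,1),np.round(s,1),round(a,1))
P,I,ok,f=load("rest",(250,395,150,310))
hsv=cv2.cvtColor(I.astype(np.uint8)[None],cv2.COLOR_BGR2HSV)[0]
orange=(hsv[:,1]>150)&(hsv[:,2]>60)&(hsv[:,0]<17)
rect("rest all z>3mm",P[ok&(P[:,2]>.004)])
B=ok&~orange&(P[:,2]>.048); rect("barrel top",P[B]); print("zmax",np.percentile(P[B,2],[50,95,99]),"table",np.median(P[ok&(P[:,2]<.004),2]))
X=P[B&(P[:,2]>.055)]; m=X[:,:2].mean(0);w,V=np.linalg.eigh(np.cov(X[:,:2].T)); a=V[:,1]*np.sign(V[1,1]); t=(X[:,:2]-m)@a
print("axis",a,"mid",m+a*(t.min()+t.max())/2,"len",np.ptp(t))
P,I,ok,f=load("gauge",(262,385,135,290))
print("table",np.median(P[ok&(np.abs(P[:,2])<.006),2]))
rect("base",P[ok&(P[:,2]>.006)&(P[:,2]<.016)]); 
S=P[ok&(P[:,2]>.058)]; S=S[~((S[:,0]<.465)&(S[:,1]<.14))]
print("z",np.percentile(S[:,2],[1,50,99]))
k=S[:,1]>np.median(P[ok&(P[:,2]>.03),1]); 
hi=S[S[:,1]>.19];lo=S[S[:,1]<.17]
for n,s in(("s+",hi),("s-",lo)): rect(n,s)
E
```

```text
rest all z>3mm 8593 [ 513.7 -201.8] [146.9 116.7] 87.2
barrel top 4678 [ 523.8 -197.8] [112.5  33.4] 72.9
zmax [0.05836134 0.06107821 0.06170491] table 0.0013385786707678158
axis [0.29382663 0.95585873] mid [ 0.52356861 -0.19828799] len 0.11133018784074952
table -0.002344929761061483
base 2951 [493.1 195.9] [124.4 100.2] 87.5
z [0.05831511 0.07166073 0.07965787]
s+ 994 [494.4 230.1] [16.2 51.9] 87.6
s- 1010 [478.3 159.2] [79.1 25.6] 11.3
```

```bash
python3 - <<'E'
from h import *
R=down(np.radians(72.9-90)); x,y=.5236,-.1983
movep([x,y,.29],R); servo_line([x,y,.197],R,feed=.08); close(40); wait(.2)
o=get_obs();print(o["time_s"],o["tcp_pos"],o["opening"],o["gripper_force"],o["contact_force"])
servo_line([x,y,.32],R,feed=.12); wait(.2)
o=get_obs();print(o["time_s"],o["tcp_pos"],o["opening"],o["gripper_force"],o["contact_force"])
c=camera_info("wrist");p,d=snapshot("wrist");cv2.imwrite("pics/held.png",p[:,:,::-1]);np.savez("held.npz",d=d,tcp=o["tcp_pos"],rot=o["ee_rot"],**c)
E
```

```text
7.9333 [ 0.52365205 -0.19830069  0.19722787] 0.03277836563176195 39.421058893203735 [-2.01701882 -0.10161726  4.68378703]
9.3083 [ 0.52349872 -0.19825574  0.31946732] 0.03315768945230085 39.76089298725128 [-0.14286051  0.01104079 -0.77065122]
```

View pics/held.png

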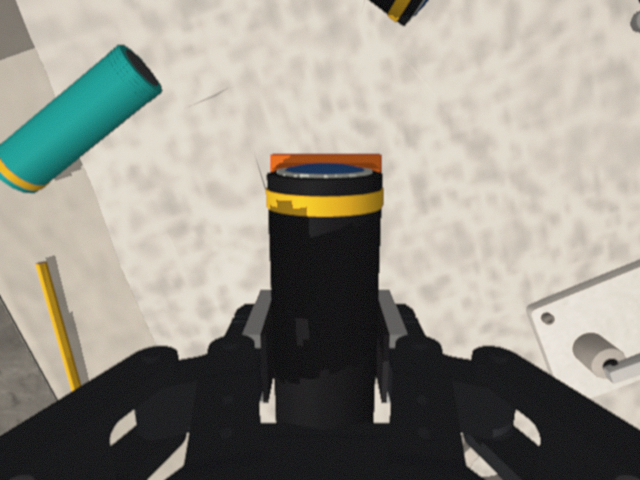

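Held: the barrel is in the fingers, pointing straight ahead, with the yellow ring at (325,202) and the glass end at (325,172). Next I'll measure its offset in the tool.

```bash
python3 - <<'E'
from h import *
f=np.load("held.npz");T=Ro.from_rotvec(f["rot"]).as_matrix();img=cv2.imread("pics/held.png");hsv=cv2.cvtColor(img,cv2.COLOR_BGR2HSV)
v,u=np.mgrid[150:290,262:392];d=f["d"][150:290,262:392].ravel()
P=T.T@(world(f,u.ravel(),v.ravel(),d)-f["tcp"][:,None]);P=P.T*1000;k=(d>0)&(P[:,2]<172)
H=hsv[150:290,262:392].reshape(-1,3);ye=k&(H[:,0]>18)&(H[:,0]<35)&(H[:,1]>120)&(H[:,2]>120)
print("yellow x range",np.percentile(P[ye,0],[1,50,99]),"expect 45..50"); print("glass x max",np.percentile(P[k,0],[98,99.5]))
for lo,hi in((25,30),(35,40),(45,50)):
    s=P[k&(P[:,0]>lo)&(P[:,0]<hi)];print(lo,"y",s[:,1].min(),s[:,1].max(),"top z",np.percentile(s[:,2],2),"axis",np.percentile(s[:,2],2)+17)
E
```

```text
yellow x range [44.62815735 47.4112803  49.90355189] expect 45..50
glass x max [56.04164513 56.67304628]
25 y -17.403185095316264 16.590701347427714 top z 136.1214537479242 axis 153.1214537479242
35 y -17.33240456795669 16.471029125505357 top z 136.13603871972003 axis 153.13603871972003
45 y -17.292421109909945 16.933631830230578 top z 135.642983753827 axis 152.642983753827
```

```bash
python3 - <<'E'
from h import *
R=down(np.radians(-2.5)); x,y=.4931,.1959
movep([x,y,.31],R); wait(.2); servo_line([x,y,.248],R,feed=.06); wait(.2)
print(servo_line([x,y,.235],R,feed=.02,until_force=2.0))
o=get_obs();print(o["time_s"],o["tcp_pos"],o["contact_force"],o["ft_torque"])
gripper_open(); wait(.2); servo_line([x,y,.31],R,feed=.12)
movep([x,y+.03,.42],R); wait(.3)
o=get_obs();c=camera_info("wrist");p,d=snapshot("wrist");cv2.imwrite("pics/placed.png",p[:,:,::-1]);np.savez("placed.npz",d=d,**c);print(o["time_s"])
v,u=np.mgrid[100:330,200:450];dd=d[100:330,200:450].ravel();P=world(c,u.ravel(),v.ravel(),dd).T;k=(dd>0)&(P[:,2]>.091)
X=P[k];(cc,s,a)=cv2.minAreaRect((X[:,:2]*1000).astype(np.float32));print(cc,s,a,"top",np.percentile(X[:,2],[50,98]))
E
```

```text
True
12.9917 [0.49314091 0.19576168 0.23571476] [1.23565912 0.84864401 2.26353824] [ 0.06696596 -0.24112947 -0.03969892]
15.3583
(501.217529296875, 198.065185546875) (80.79430389404297, 112.37201690673828) 16.91046905517578 top [0.09770087 0.1004127 ]
```

View pics/placed.png

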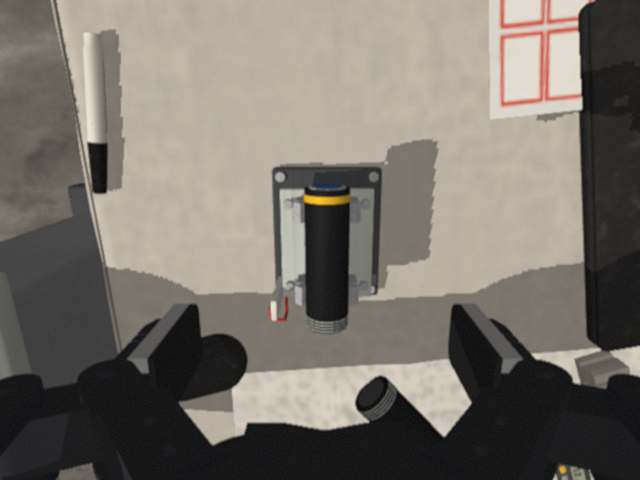

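The barrel lies in the V, glass end at (327,187), ringed end at (326,328), parallel to the gauge. Next I'll refine the centring from the same picture.

```bash
python3 - <<'E'
from h import *
f=np.load("placed.npz");v,u=np.mgrid[160:340,268:388];d=f["d"][160:340,268:388].ravel();P=world(f,u.ravel(),v.ravel(),d).T*1000;ok=d>0
def rect(n,X):
    (c,s,a)=cv2.minAreaRect(X[:,:2].astype(np.float32)); print(n,len(X),np.round(c,1),np.round(s,1),round(a,1))
rect("barrel",P[ok&(P[:,2]>91)&(P[:,0]>470)&(P[:,0]<520)])
rect("base",P[ok&(P[:,2]>7)&(P[:,2]<15)])
E
```

```text
barrel 5610 [493.  196.1] [111.7  30.5] 87.5
base 3517 [493.1 196.4] [123.  100.1] 87.5
```

```bash
python3 - <<'E'
from h import *
R=down(np.radians(-2.5)); x,y=.4930,.1962
close(40); movep([x,y,.30],R); wait(.3)
f0=get_obs()["contact_force"]
print(servo_line([x,y,.262],R,feed=.015,until_force=1.5))
o=get_obs();z0=o["tcp_pos"][2];print(o["time_s"],z0,o["contact_force"]-f0)
for dz in(.005,.009,.0105):
    servo_line([x,y,z0-dz],R,feed=.01);wait(.3);o=get_obs();print(dz,z0-o["tcp_pos"][2],o["contact_force"]-f0,o["time_s"])
for n in("side","wrist"):
    p,d=snapshot(n);cv2.imwrite(f"pics/press_{n}.png",p[:,:,::-1]);np.savez(f"press_{n}.npz",d=d,**camera_info(n))
s=cv2.imread("pics/press_side.png")[150:225,235:335];w=cv2.imread("pics/press_wrist.png")
cv2.imwrite("pics/press.png",np.hstack([cv2.resize(s,(400,300),interpolation=cv2.INTER_CUBIC),cv2.resize(w,(400,300))]))
E
```

```text
True
18.65 0.27368490325611317 [0.96808396 0.00592498 2.77526115]
0.005 0.0047175381155593055 [-1.06448991 -1.10087137  8.05397801] 19.5833
0.009 0.008441523048811628 [-2.29356888 -2.23338288 11.81993995] 20.4333
0.0105 0.009839618117226445 [-2.52916871 -1.56924012 12.67714727] 21.0333
```

View pics/press.png

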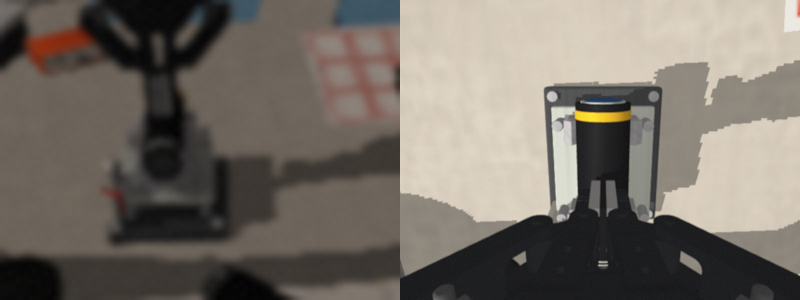

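Left: the fingertips press the barrel in the lowered V (side view, about (160,130)). Right: barrel still straight and central, yellow ring at (603,117). Now I'll press the last bit, then check height and tilt by depth.

```bash
python3 - <<'E'
from h import *
o=get_obs();t=o["tcp_pos"];servo_line([.4930,.1962,.27368-.0113],feed=.01);wait(.4)
c=camera_info("wrist");p,d=snapshot("wrist");o=get_obs();print(o["time_s"],o["tcp_pos"],o["contact_force"])
s=[c["R"],c["t"]]
v,u=np.mgrid[130:300,270:380];dd=d[130:300,270:380].ravel();P=world(c,u.ravel(),v.ravel(),dd).T*1000;k=(dd>0)&(abs(P[:,0]-493)<20)&(P[:,2]<97)
for a,b in((208,216),(216,224),(226,234),(236,244)):
    q=P[k&(P[:,1]>a)&(P[:,1]<b)&(P[:,2]>70)];print(a,len(q),"top z",np.percentile(q[:,2],98),"x mid",(q[:,0].min()+q[:,0].max())/2)
q=P[k&(P[:,2]>75)];print("glass end y",np.percentile(q[:,1],99.5))
f=np.load("placed.npz");v,u=np.mgrid[180:330,300:356];dd=f["d"][180:330,300:356].ravel();Q=world(f,u.ravel(),v.ravel(),dd).T*1000
for a,b in((208,216),(236,244)):
    q=Q[(Q[:,1]>a)&(Q[:,1]<b)];print("before",np.percentile(q[:,2],98))
E
```

```text
21.8333 [0.49306038 0.19633876 0.26309619] [-3.11038781 -2.49135569 13.97798361]
208 1711 top z 89.13908379333417 x mid 493.61252871262093
216 1776 top z 88.96145362513508 x mid 493.98443347544264
226 1857 top z 88.96878555168401 x mid 494.5610564035902
236 1955 top z 89.17453214352798 x mid 494.84726183310465
glass end y 252.08426271316125
before 100.26945536468664
before 100.59598226152956
```

The V has sunk about 11.2 mm. The barrel is level (89.1 mm along its top), straight and centred, with a push of about 13.5 N, so I'm handing in.

```bash
python3 -c "
from cell import *
print(job_done())"
```

```text
the job is handed in; nothing more can be done
None
```

I laid the barrel in the gauge's V, centred to within about 0.5 mm with the glass toward +y, and handed the job in at about 22 s with the closed fingertips still pressing it down about 11 mm (roughly 14 N). I judged the green band from the measured depth and the push force, because the pointer itself was not readable in the last pictures.

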